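Hold the pin comb ready over the strip block

TASK

Take the eight-pin comb out of its stand by the grey handle, lift it over the row of jars and tip boxes (not round its end) and hold it over the black strip block that stands across that row from the stand, its line of pins level and in line with the line of wells, each pin above a well of its own and the pin tips about 10 mm above the block, touching nothing. Leave everything else where it is. Finish there while holding the comb still: do not dip it, set it down or let go.

Things in the scene. Friction and masses are not known exactly. Their poses are not given: they have to be found in the camera images.
- comb: Eight-pin comb, 0.12 kg, loose, same end for end. Origin: middle of the row of pin tips, z up, y along the row. Steel pins (3.2 mm, 14.4 mm apart, end pins at y = -50.4 and 50.4 mm) hang from an aluminium bar 16 x 140 mm, 28 to 40 mm above the tips. Grey handle on the bar's middle: 14 mm thick (x), 66 mm long (y), 46 to 82 mm above the tips; pinch its 14 mm from above.
- pin_tips (a point): On the comb: the middle of the row of pin tips (same place and axes as the comb's origin).
- stand: White stand, fixed, on either side of the row; base 62 x 156 x 6 mm (x, y, z), origin under its centre. Two end posts cradle the ends of the comb's bar 40 mm above the table between cheeks (to 50 mm) and end stops (to 56 mm): the comb lifts straight up and is free after 16 mm. The comb starts in it with the same axes, pin tips 12 mm above the table.
- strip_block: The strip block to hover over: black block 26 x 130 x 31 mm (x, y, z), loose, with a line of eight wells in its top along its length (y), 14.4 mm apart, centred. Origin at the centre of its underside. It stands across the row from the stand.
- wells (a point): On that block: the middle of the line of wells, at the level of the block's top (31 mm above the table); y along the line.
- pin_a (a point): Tip of the comb's end pin at its -y end.
- pin_b (a point): Tip of the comb's end pin at its +y end.
- well_a (a point): Middle of the block's end well at its -y end, at the level of the top; wells are 10 mm wide. Either end of the comb may be over either end of the block.
- well_b (a point): The same at its +y end.
- spare_block: Another black strip block like it, but standing on the same side of the row as the stand, about 10 cm beyond it: not the target, leave it alone. Loose, origin at the centre of its underside.
- tip_box_1: Green tip box with clear lid, 84 x 101 x 62 mm, near end of the row that divides the work area along x at about y = 0; loose, origin at the centre of its underside.
- jar_1: Screw-cap jar, 43 mm wide, 72 mm tall, in the row; loose, origin at the centre of its underside.
- jar_2: As jar_1, in the row.
- jar_3: As jar_1, in the row.
- tip_box_2: Tip box like the first, at the far end of the row.

How it is judged:
By the outcome, as a careful person would: the job done as asked, in the order asked, and still so for the second after the job is handed in, while the arm keeps its last pose, push and grip.
It also fails if it takes over 42 s, if anything falls off the work surface, if the arm or the gripper's body presses on something with over 40 N, if the wrist force passes 120 N, or if a joint passes its speed limit or range.

ROBOT

A 7-joint arm with a two-finger parallel gripper is mounted at the origin on a cart in front of the work surface, level with it; the furniture and walls round the work are solid. World frame = base frame: x ahead of the robot, y to its left, z up, the work surface at z = 0. Lengths are in mm, angles in rad, forces in N, time in s.
With the tool pointing down it reaches from about 350 to 900 mm from the base axis. Payload 19.9 kg.
Tool frame: the origin (TCP) lies midway between the tips of the shut fingers; the grasp point (between the pads) lies behind it (bot.grasp_offset is the y of the grasp point in the tool frame, in mm); y points along the fingers, z is the direction in which the jaws open and shut, and the axes are right-handed (so a half turn about y gives the same grasp; the last joint's range is limited). The gripper opens to 85 mm and grips with 20 to 120 N. Pads are 22 mm wide; open, the fingers measure 114 mm over their backs; the gripper's body (76 mm by 85 mm) begins 54 mm behind the grasp point. The pads swing forward as they close: fully open they stand 13 mm farther back than shut.
Start: joints at [-1.192, 0.417, -0.01, 1.614, 0.005, 1.111, -0.053], TCP at [255.294, 570.461, 231.26] pointing down, gripper open.
Joint ranges: [-2.81, 2.81], [-0.39, 2.02], [-1.27, 1.25], [0.06, 2.57], [-1.19, 4.33], [0.19, 2], [-2.82, 2.82]. Speed limits (rad/s): [1.89, 1.89, 2.39, 2.39, 3.01, 3.01, 3.01].

INTERFACE

Orientations are given as [roll, pitch, yaw] about the fixed x, y, z axes, in that order (R = Rz(yaw) Ry(pitch) Rx(roll)).
In Python, from plant import bot gives the robot as it stands.
- The arm moves only by the tool step_arm, never from a script. Its argument "steps" is one flat list of numbers, 4 for each row, row after row: the shift along the tool's x, y, z in mm, then the turn about the tool's y in degrees. In form: [tx, ty, tz, twist, tx, ty, tz, twist, ...]. A call has exactly 5 rows; each row shifts and turns the commanded pose from where the row before left it, along the tool's axes as they then stand; what a row does not reach is not made up. A row lasts 1/8 s, in which the tool goes at most 62.5 mm and 10.7 degrees, less where a joint would pass 70% of its speed; a pose out of reach is approached as far as the arm can. A call with a gripper value outside its range is refused whole. "jaw" is the opening, from 0 (shut) to 1 (fully open), set as the call begins (left out, the last holds). The fingers move at their own pace and stop on an object; "force" is the grip in N (left out, the last holds). Time passes only in rows, so rows that do not move let the fingers close, or fill a call up. It gives the time, the measured TCP pose, the force and the opening at its end, in the units of the state.
- bot.read_state(): the state, without advancing time (a new reading comes with each control period).
- bot.read_camera(name): name is "side" or "top" or "wrist"; returns the picture (384x512x3 uint8, red, green, blue); there is no depth.
- bot.calibration(name): a dict with "camera_matrix" (3x3 intrinsics, pixels), "D" ([k1, k2, p1, p2, k3] as OpenCV has them; the pictures are not rectified), "camera_from_world" (4x4, takes a point from world to camera coordinates). Camera axes: x right, y down, z forward; pixel columns grow to the right and rows downward; lengths in mm; the calibration is good to about 2 mm. A picture is of the moment at which its call begins: read the wrist's pose just before it. calibration takes no time and is no camera call; for the wrist camera it gives the pose at the moment of the call.
- bot.close_job(): hands the job in, once; it reports no verdict.
The state is a dict: "time_s": time; "joint_positions": joint angles; "joint_velocities": joint speeds; "joint_efforts": joint torques, N m; "eef_pos": TCP position; "ee_rot": TCP orientation; "force": force on the tool from outside, world axes, zero at the start; "moment": the same for the moment, N m; "grip_width": finger opening in mm.
Only numpy, scipy, OpenCV 4.12 (cv2) and the standard library are available. Lean on these libraries where they do the work, as an engineer would, in place of code of your own. Each camera call takes 0.05 s, during which the arm holds its last target.

## Working session

There is one attempt and no reset: what is moved stays moved. The work goes in short steps, Python scripts to look and compute and a tool call to move; the robot and the scene stay as the last step left them, time stands still between calls to the robot, and variables do not carry over. Pictures are saved under pics/ and viewed, and the job is handed in when it is done.

Besides the shell and the picture viewer there is one more tool, called after "Emit:" as name(argument=value, ...) on one line, values as JSON. step_arm: Moves the arm, as the interface text tells. Its arguments: {"type":"object","properties":{"steps":{"type":"array"},"jaw":{"type":"number"},"force":{"type":"number"}},"required":["steps"]}

```bash
mkdir -p pics; ls; python3 - <<'E'
from plant import bot
import cv2,numpy as np
s=bot.read_state()
for k,v in s.items(): print(k,np.round(v,3))
print(bot.grasp_offset)
for n in ("side","top","wrist"):
    c=bot.calibration(n); print(n,np.round(c["camera_matrix"],1).tolist(),c["D"],np.round(c["camera_from_world"],3).tolist())
    cv2.imwrite(f"pics/a_{n}.png",bot.read_camera(n)[:,:,::-1])
E
```

```text
pics
time_s 0.0
joint_positions [-1.192  0.418 -0.01   1.614  0.005  1.111 -0.053]
joint_velocities [ 0.001  0.002 -0.     0.001 -0.001 -0.002  0.002]
joint_efforts [ 0.0000e+00 -8.6444e+01  6.7900e-01 -4.3490e+01  1.9000e-02  7.0000e-03
 -0.0000e+00]
eef_pos [255.156 570.155 230.669]
ee_rot [-1.572 -0.    -0.421]
force [ 0.307  0.455 -0.066]
moment [0.031 0.021 0.009]
grip_width 85.466
-18.700000000000003
side [[436.7, 0.0, 259.8], [0.0, 436.7, 186.0], [0.0, 0.0, 1.0]] [-0.08710803  0.          0.          0.          0.        ] [[0.86, -0.51, -0.011, -463.629], [-0.3, -0.489, -0.819, 210.875], [0.412, 0.708, -0.573, 794.692], [0.0, 0.0, 0.0, 1.0]]
top [[415.5, 0.0, 254.5], [0.0, 415.5, 192.0], [0.0, 0.0, 1.0]] [-0.0411528  0.         0.         0.         0.       ] [[-0.013, -1.0, -0.008, 18.5], [-0.994, 0.014, -0.111, 556.242], [0.111, 0.006, -0.994, 1038.188], [0.0, 0.0, 0.0, 1.0]]
wrist [[291.7, 0.0, 258.7], [0.0, 291.7, 183.1], [0.0, 0.0, 1.0]] [0.01761487 0.         0.         0.         0.        ] [[0.408, 0.913, -0.0, -623.833], [0.875, -0.391, 0.284, -37.063], [0.259, -0.116, -0.959, 378.588], [0.0, 0.0, 0.0, 1.0]]
```

View pics/a_side.png

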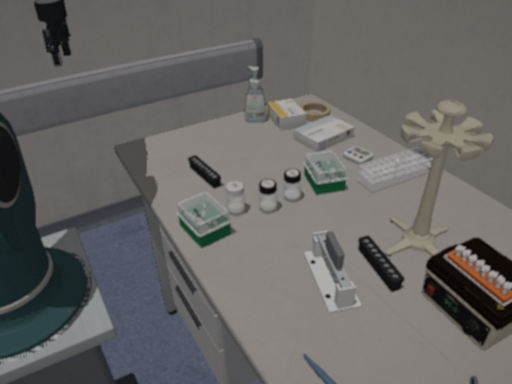

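View pics/a_top.png

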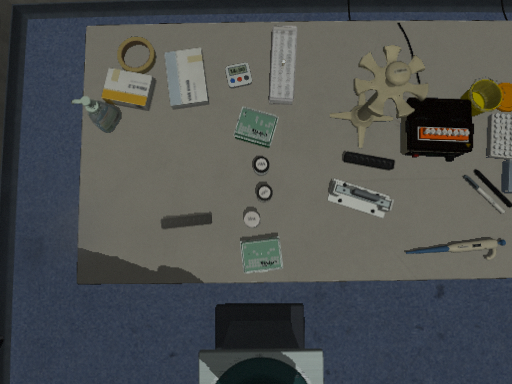

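View pics/a_wrist.png

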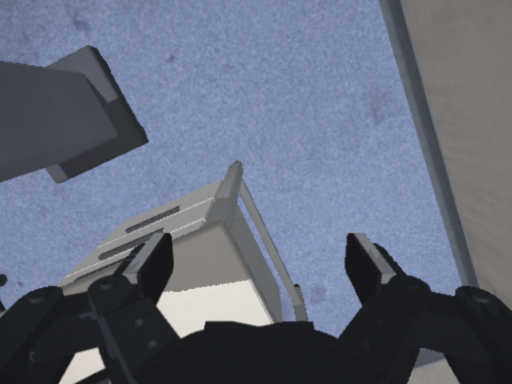

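The top view shows the stand and comb at about (360,198), the target block across the row at (187,220), and the spare at (368,160). The row runs from (262,255) to (256,127), and a tall cream rack stands near (375,100). Next I'll enlarge the crops to measure.

```bash
cat > h.py <<'E'
import numpy as np,cv2
from plant import bot
def ray(cal,uv):
    uv=np.array(uv,float).reshape(-1,1,2)
    n=cv2.undistortPoints(uv,np.array(cal["camera_matrix"]),np.array(cal["D"])).reshape(-1,2)
    T=np.array(cal["camera_from_world"]);R=T[:3,:3];t=T[:3,3]
    d=np.c_[n,np.ones(len(n))]@R
    return -R.T@t,d
def onz(cal,uv,z):
    o,d=ray(cal,uv); return o+d*((z-o[2])/d[:,2])[:,None]
def tri(c1,u1,c2,u2):
    o1,d1=ray(c1,u1);o2,d2=ray(c2,u2);out=[]
    for a,b in zip(d1,d2):
        A=np.c_[a,-b];s=np.linalg.lstsq(A,o2-o1,rcond=None)[0]
        p,q=o1+s[0]*a,o2+s[1]*b;out.append(np.r_[(p+q)/2,np.linalg.norm(p-q)])
    return np.array(out)
def proj(cal,P):
    T=np.array(cal["camera_from_world"])
    r=cv2.Rodrigues(T[:3,:3])[0]
    return cv2.projectPoints(np.array(P,float).reshape(-1,3),r,T[:3,3],np.array(cal["camera_matrix"]),np.array(cal["D"]))[0].reshape(-1,2)
E
python3 - <<'E'
import cv2
t=cv2.imread('pics/a_top.png');s=cv2.imread('pics/a_side.png')
cv2.imwrite('pics/c1.png',cv2.resize(t[140:220,320:420],None,fx=7,fy=7,interpolation=cv2.INTER_CUBIC))
cv2.imwrite('pics/c2.png',cv2.resize(s[225:315,295:410],None,fx=6,fy=6,interpolation=cv2.INTER_CUBIC))
cv2.imwrite('pics/c3.png',cv2.resize(t[200:240,150:225],None,fx=8,fy=8,interpolation=cv2.INTER_CUBIC))
E
```

```text
(no output)
```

View pics/c1.png

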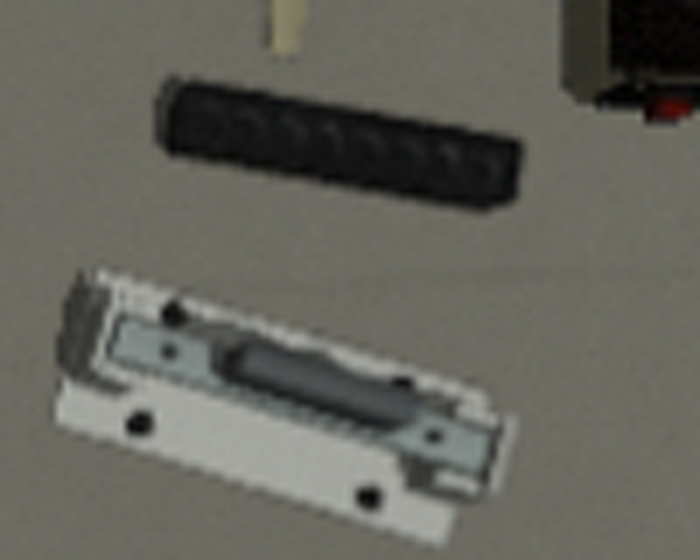

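View pics/c2.png

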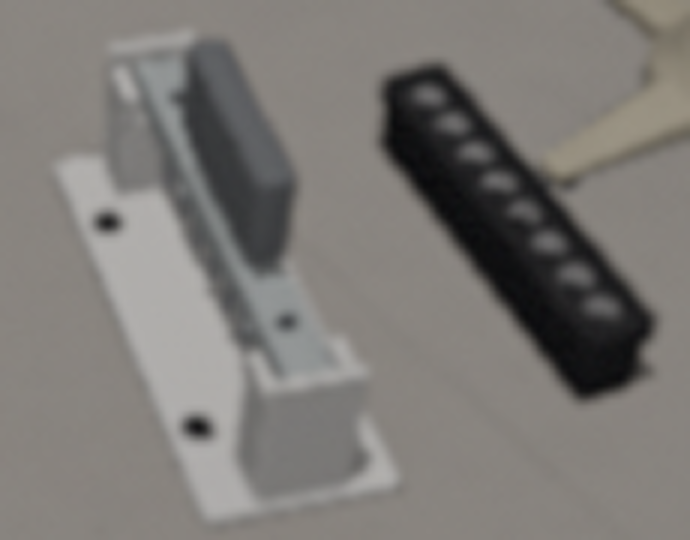

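View pics/c3.png

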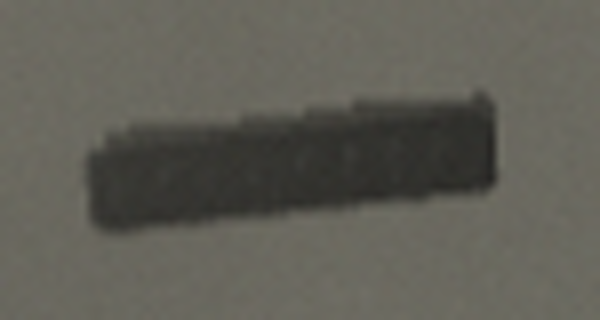

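```bash
python3 - <<'E'
from h import *
ct,cs=bot.calibration("top"),bot.calibration("side")
T=lambda *p:(np.array(p,float)+.5)/7-.5+[320,140]
S=lambda *p:(np.array(p,float)+.5)/6-.5+[295,225]
# screws on bar top
st=T((170,352),(433,437));ss=S((178,97),(287,321))
print("tri screws",tri(ct,st,cs,ss).round(1)); 
a=onz(ct,st,52);b=onz(cs,ss,52);print("top@52",a.round(1),a.mean(0).round(1));print("side@52",b.round(1),b.mean(0).round(1))
for p in(a,b): d=p[0]-p[1];print(np.degrees(np.arctan2(d[1],d[0])))
# handle top: ends
ht=T((228,365),(240,345),(415,402)) 
# side handle top face corners: far end (190,45..225,42) near end (258,180..293,180)
hs=S((208,42),(275,183)) 
htc=T((236,355),(405,408))
print("tri handle",tri(ct,htc,cs,hs).round(1)); b=onz(cs,hs,94);a=onz(ct,htc,94)
for p in(a,b): d=p[0]-p[1];print(p.round(1),p.mean(0).round(1),np.degrees(np.arctan2(d[1],d[0])))
# blocks by mask
for n,c,roi in(("top",ct,(150,200,225,240)),):
    im=cv2.imread('pics/a_top.png');g=cv2.cvtColor(im,6)
    sub=g[200:240,150:225];m=(sub<80).astype(np.uint8);print(m.sum())
    k=max(cv2.findContours(m,0,1)[0],key=cv2.contourArea);r=cv2.minAreaRect(k);bp=cv2.boxPoints(r)+[150,200];print(r,bp.round(1));p=onz(ct,bp,31);print(p.round(1),p.mean(0).round(1))
# row: heights / positions
print("jars top@72",onz(ct,[(261,164),(264,192),(251,218)],72).round(0).tolist())
print("boxes@62",onz(ct,[(257,127),(262,255)],62).round(0).tolist())
# rack
print(onz(ct,[(398,70)],300).round(0),tri(ct,[(398,70)],cs,[(453,107)]).round(0))
E
```

```text
tri screws [[ 556.9 -214.8   52.     0.8]
 [ 525.  -308.9   51.4    1. ]]
top@52 [[ 556.6 -214.6   52. ]
 [ 524.5 -308.4   52. ]] [ 540.5 -261.5   52. ]
side@52 [[ 557.3 -215.    52. ]
 [ 525.  -309.5   52. ]] [ 541.2 -262.2   52. ]
71.12657688199747
71.17343706257452
tri handle [[ 552.  -230.5   89.     2.4]
 [ 532.3 -288.9   87.     1. ]]
[[ 550.4 -228.6   94. ]
 [ 531.2 -286.5   94. ]] [ 540.8 -257.6   94. ] 71.62853920362522
[[ 549.3 -235.2   94. ]
 [ 527.6 -294.3   94. ]] [ 538.5 -264.8   94. ] 69.78949923364314
602
((35.993492126464844, 19.936565399169922), (12.166942596435547, 51.167484283447266), 84.14398956298828) [[159.9 216.5]
 [210.8 211.3]
 [212.1 223.4]
 [161.2 228.6]]
[[496.6 254.7  31. ]
 [508.4 123.8  31. ]
 [477.3 120.6  31. ]
 [465.6 251.2  31. ]] [487.  187.6  31. ]
jars top@72 [[622.0, -6.0, 72.0], [552.0, -13.0, 72.0], [488.0, 20.0, 72.0]]
boxes@62 [[719.0, 2.0, 62.0], [397.0, -5.0, 62.0]]
[[ 768. -281.  300.]] [[ 765. -278.  309.    1.]]
```

Both views agree on the comb: (541,-262), row direction 71.15°, bar top at about 52. The target block is near (486,187) at about 95°. I'll fly over the block first for a wrist look.

```bash
cat >> h.py <<'E'
from scipy.spatial.transform import Rotation as Ro
def plan(tgt,yawdeg,n,start=None):
    s=bot.read_state()
    p=np.array(s["eef_pos"] if start is None else start[0],float);e=np.array(s["ee_rot"],float)
    R=Ro.from_euler('xyz',e)
    y0=np.degrees(e[2]) if start is None else start[1]
    if start is not None: R=Ro.from_euler('xyz',[-np.pi/2,0,np.radians(y0)])
    dy=(yawdeg-y0+180)%360-180
    d=(np.array(tgt)-p)/n
    for i in range(n):
        l=R.inv().apply(d);tw=-dy/n
        print([round(float(v),1) for v in (*l,tw)])
        R=R*Ro.from_euler('y',tw,degrees=True)
def st():
    s=bot.read_state();print(s["time_s"],np.round(s["eef_pos"],1),np.round(np.degrees(s["ee_rot"]),2),"F",np.round(s["force"],1),"w",round(s["grip_width"],1))
E
python3 - <<'E'
from h import *
st();plan((487,187,232),-84.8,10)
E
```

```text
0.15 [255.3 570.2 230.8] [-9.005e+01 -1.000e-02 -2.411e+01] F [ 0.9  1.  -0.2] w 85.4
[36.8, -0.1, -25.5, 6.1]
[39.3, -0.1, -21.5, 6.1]
[41.3, -0.1, -17.2, 6.1]
[42.9, -0.1, -12.7, 6.1]
[44.0, -0.1, -8.1, 6.1]
[44.7, -0.1, -3.4, 6.1]
[44.8, -0.1, 1.3, 6.1]
[44.4, -0.1, 6.0, 6.1]
[43.5, -0.1, 10.7, 6.1]
[42.1, -0.1, 15.2, 6.1]
```

Emit:
step_arm(steps=[36.8, 0, -25.5, 6.1, 39.3, 0, -21.5, 6.1, 41.3, 0, -17.2, 6.1, 42.9, 0, -12.7, 6.1, 44, 0, -8.1, 6.1])

```text
time_s: 0.78
eef_pos: [371.5, 377.5, 231.2]
ee_rot: [-1.571, -0.0, -0.957]
force: [-0.1, 0.6, 0.3]
grip_width: 85.2
```

Emit:
step_arm(steps=[44.7, 0, -3.4, 6.1, 44.8, 0, 1.3, 6.1, 44.4, 0, 6, 6.1, 43.5, 0, 10.7, 6.1, 42.1, 0, 15.2, 6.1])

```text
time_s: 1.4
eef_pos: [486.5, 185.4, 231.3]
ee_rot: [-1.571, 0.0, -1.489]
force: [0.3, -0.0, 0.1]
grip_width: 85.6
```

Emit:
step_arm(steps=[0, 40, 0, 0, 0, 0, 0, 0, 0, 0, 0, 0, 0, 0, 0, 0, 0, 0, 0, 0])

```text
time_s: 2.02
eef_pos: [486.2, 187.1, 192.1]
ee_rot: [-1.57, 0.001, -1.485]
force: [0.6, 0.1, 0.4]
grip_width: 85.6
```

```bash
python3 - <<'E'
from h import *
import json
st()
c=bot.calibration("wrist");im=bot.read_camera("wrist")
np.save('w1.npy',c,allow_pickle=True)
cv2.imwrite('pics/w1.png',im[:,:,::-1])
E
```

```text
2.025 [486.2 187.1 192.1] [-8.994e+01  3.000e-02 -8.508e+01] F [0.6 0.1 0.4] w 85.6
```

View pics/w1.png

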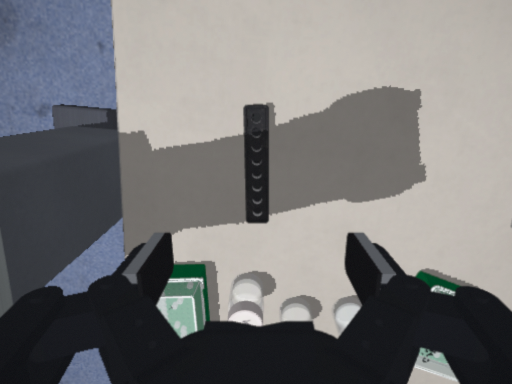

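The block stands upright at (257,163) with its eight wells visible, and the jars and boxes are below. I'll measure it, then shift and look a second time.

Emit:
step_arm(steps=[50, 0, 30, 0, 0, 0, 0, 0, 0, 0, 0, 0, 0, 0, 0, 0, 0, 0, 0, 0])

```text
time_s: 2.7
eef_pos: [519.9, 140.1, 191.4]
ee_rot: [-1.571, 0.0, -1.484]
force: [0.2, -0.6, 0.0]
grip_width: 85.3
```

```bash
python3 - <<'E'
from h import *
st()
c=bot.calibration("wrist");im=bot.read_camera("wrist")[:,:,::-1]
np.save('w2.npy',c,allow_pickle=True)
cv2.imwrite('pics/w2.png',im)
i1=cv2.imread('pics/w1.png')
a=cv2.resize(i1[98:228,235:280],None,fx=4.5,fy=4.5,interpolation=2)
p=proj(c,(485,187,31))[0];print(p);x,y=int(p[0])-22,max(0,int(p[1])-65);print(x,y)
b=cv2.resize(im[y:y+130,x:x+45],None,fx=4.5,fy=4.5,interpolation=2)
ab=np.hstack([a,b]);ab=np.clip(ab.astype(float)*2,0,255).astype(np.uint8)
cv2.imwrite('pics/w12.png',ab)
E
```

```text
2.7 [519.9 140.1 191.4] [-9.000e+01  1.000e-02 -8.504e+01] F [ 0.2 -0.6  0. ] w 85.3
[228.64082203 119.13717759]
206 54
```

View pics/w12.png

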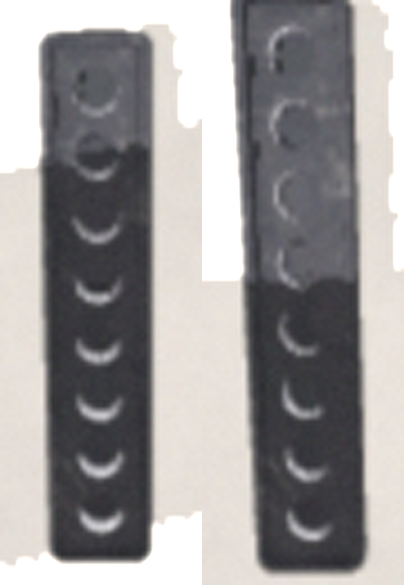

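```bash
python3 - <<'E'
from h import *
c1=np.load('w1.npy',allow_pickle=True).item();c2=np.load('w2.npy',allow_pickle=True).item()
f=lambda p,o:(np.array(p,float)+.5)/4.5-.5+o
u1=f([(96,93),(101,516)],[235,98]);u2=f([(293-202.5,48),(308-202.5,519)],[206,54])
print("tri",tri(c1,u1,c2,u2).round(1))
for c,u in((c1,u1),(c2,u2)):
    a=onz(c,u,31);d=a[0]-a[1];print(a.round(1).tolist(),a.mean(0).round(1),np.linalg.norm(d).round(1),np.degrees(np.arctan2(d[1],d[0])).round(2))
# block top corners view1: TL(42,35) TR(150,35) BL(50,558) BR(150,558)
e=onz(c1,f([(42,35),(150,32),(50,558),(150,556)],[235,98]),31);print(e.round(1).tolist(),e.mean(0))
b=(e[0]+e[1]-e[2]-e[3])/2;print(np.linalg.norm(b),np.degrees(np.arctan2(b[1],b[0])))
cs=bot.calibration("side");ct=bot.calibration("top")
print(proj(cs,(485,187,31)),proj(ct,(485,187,31)))
s=cv2.imread('pics/a_side.png');cv2.imwrite('pics/c4.png',cv2.resize(s[145:195,175:235],None,fx=10,fy=10,interpolation=2))
plan((541,-262,191),-108.85,10)
E
```

```text
tri [[4.794e+02 2.378e+02 3.490e+01 8.000e-01]
 [4.887e+02 1.357e+02 3.310e+01 3.000e-01]]
[[479.1, 237.3, 31.0], [488.9, 135.0, 31.0]] [484.  186.1  31. ] 102.8 95.48
[[479.3, 238.3, 31.0], [488.4, 135.1, 31.0]] [483.8 186.7  31. ] 103.6 95.05
[[466.0, 248.8, 31.0], [490.0, 251.6, 31.0], [477.1, 122.6, 31.0], [502.0, 125.3, 31.0]] [483.77180486 187.07569959  31.        ]
126.7649567520839 95.23638014430149
[[203.92622034 165.76539622]] [[186.18677465 220.69679257]]
[40.2, 0.0, -1.4, 2.4]
[40.3, 0.0, 0.3, 2.4]
[40.2, 0.0, 2.0, 2.4]
[40.1, 0.0, 3.6, 2.4]
[39.9, 0.0, 5.3, 2.4]
[39.6, 0.0, 7.0, 2.4]
[39.3, 0.0, 8.6, 2.4]
[38.9, 0.0, 10.2, 2.4]
[38.5, 0.0, 11.8, 2.4]
[38.0, 0.0, 13.4, 2.4]
```

View pics/c4.png

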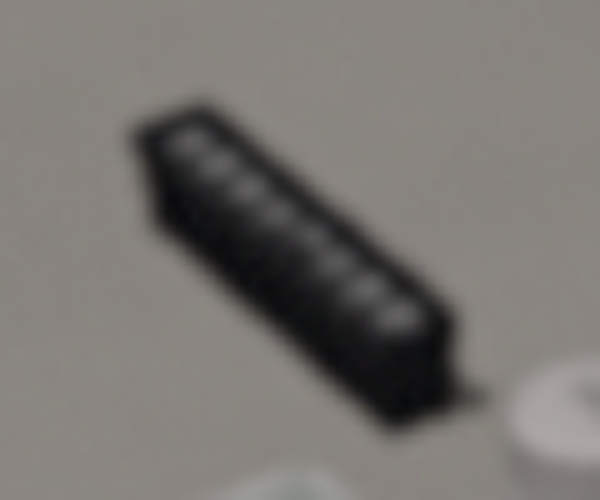

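Wells: middle about (484,186.7), z about 31 to 34, line at 95.2°. Now to the comb.

Emit:
step_arm(steps=[40.2, 0, -1.4, 2.4, 40.3, 0, 0.3, 2.4, 40.2, 0, 2, 2.4, 40.1, 0, 3.6, 2.4, 39.9, 0, 5.3, 2.4])

```text
time_s: 3.38
eef_pos: [530.3, -62.5, 191.4]
ee_rot: [-1.571, 0.0, -1.696]
force: [-0.1, 0.1, 1.5]
grip_width: 85.6
```

Emit:
step_arm(steps=[39.6, 0, 7, 2.4, 39.3, 0, 8.6, 2.4, 38.9, 0, 10.2, 2.4, 38.5, 0, 11.8, 2.4, 38, 0, 13.4, 2.4])

```text
time_s: 4.0
eef_pos: [540.3, -263.4, 191.4]
ee_rot: [-1.571, 0.0, -1.905]
force: [0.3, 0.5, -0.1]
grip_width: 85.6
```

Emit:
step_arm(steps=[0, 0, 0, 0, 0, 0, 0, 0, 0, 0, 0, 0, 0, 0, 0, 0, 0, 0, 0, 0], jaw=0.6)

```text
time_s: 4.62
eef_pos: [540.3, -262.2, 191.4]
ee_rot: [-1.571, 0.0, -1.904]
force: [-0.7, 1.0, -0.1]
grip_width: 51.4
```

```bash
python3 - <<'E'
from h import *
st()
c=bot.calibration("wrist");im=bot.read_camera("wrist")[:,:,::-1]
np.save('w3.npy',c,allow_pickle=True)
cv2.imwrite('pics/w3.png',im)
cv2.imwrite('pics/w3c.png',cv2.resize(im[85:235,180:340],None,fx=4,fy=4,interpolation=2))
E
```

```text
4.625 [ 540.3 -262.2  191.4] [ -89.99    0.   -109.07] F [-0.7  1.  -0.1] w 51.4
```

View pics/w3.png

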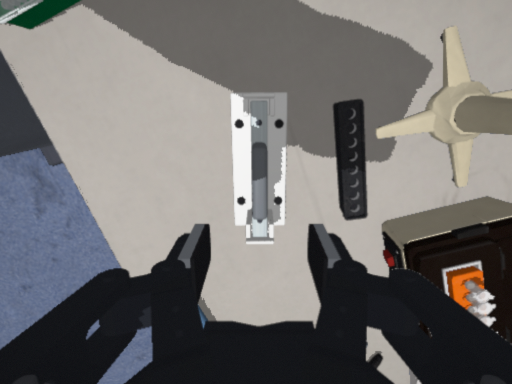

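View pics/w3c.png

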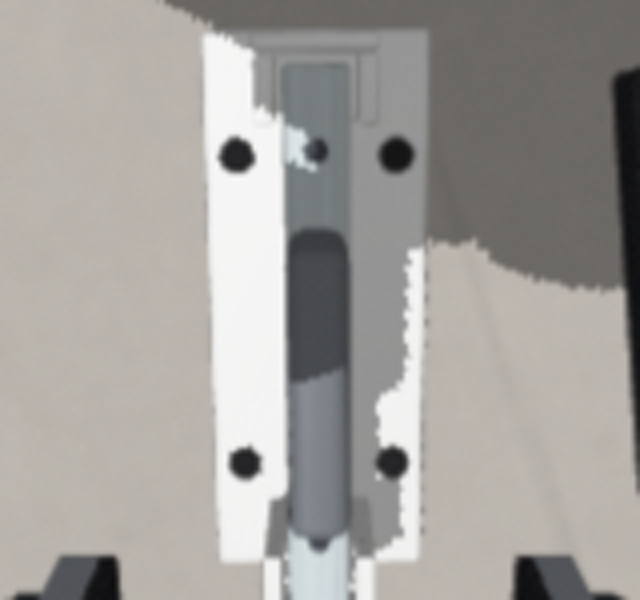

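The comb lies along column about 260 with bar screws at crop (316,151) and (319,543), and the handle sits midway between the fingers.

```bash
python3 - <<'E'
from h import *
c=np.load('w3.npy',allow_pickle=True).item();ct,cs=bot.calibration("top"),bot.calibration("side")
f=lambda p:(np.array(p,float)+.5)/4-.5+[180,85]
u=f([(316,151),(319,543)])
a=onz(c,u,52);d=a[0]-a[1];print(a.round(1).tolist(),a.mean(0).round(1),np.degrees(np.arctan2(d[1],d[0])).round(2))
st=(np.array([(170,352),(433,437)])+.5)/7-.5+[320,140]
print("tri",tri(c,u,ct,st).round(1))
h=onz(c,f([(318,250),(320,520)]),94);d=h[0]-h[1];print("handle@94",h.round(1).tolist(),np.degrees(np.arctan2(d[1],d[0])).round(2))
# handle top height: far end top edge seen in wrist & side
print(tri(c,f([(318,232),]),cs,(np.array([(208,42)])+.5)/6-.5+[295,225]).round(1))
E
```

```text
[[556.1, -216.6, 52.0], [523.9, -312.1, 52.0]] [ 540.  -264.4   52. ] 71.38
tri [[ 556.5 -216.4   46.8    1.8]
 [ 524.5 -307.3   60.1    2.8]]
handle@94 [[551.0, -232.5, 94.0], [531.8, -289.5, 94.0]] 71.39
[[ 552.6 -230.3   88.9    1.7]]
```

Aligned within about 0.5 mm. Descend so the TCP is at z=62 (fingertips about 10 above the bar) and close.

Emit:
step_arm(steps=[0, 35, 0.3, -0.3, 0, 35, 0, 0, 0, 30, 0, 0, 0, 20, 0, 0, 0, 9, 0, 0])

```text
time_s: 5.3
eef_pos: [540.3, -262.7, 61.6]
ee_rot: [-1.571, -0.0, -1.899]
force: [-0.3, -1.2, -0.4]
grip_width: 51.2
```

```bash
python3 - <<'E'
from h import *
st()
c=bot.calibration("wrist");im=bot.read_camera("wrist")[:,:,::-1]
cv2.imwrite('pics/w4.png',im)
st()
E
```

```text
5.3 [ 540.3 -262.7   61.6] [-9.0040e+01 -1.0000e-02 -1.0881e+02] F [-0.3 -1.2 -0.4] w 51.2
5.35 [ 540.1 -262.6   61.1] [-9.0060e+01 -1.0000e-02 -1.0881e+02] F [-1.5 -0.2 -0.9] w 51.0
```

View pics/w4.png

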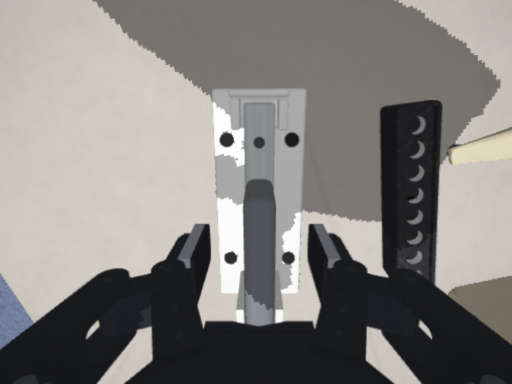

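The handle (columns 246–274) is centred between the fingers. Closing.

Emit:
step_arm(steps=[0, 0, 0, 0, 0, 0, 0, 0, 0, 0, 0, 0, 0, 0, 0, 0, 0, 0, 0, 0], jaw=0, force=60)

```text
time_s: 5.98
eef_pos: [541.0, -262.9, 63.3]
ee_rot: [-1.569, 0.0, -1.899]
force: [-1.4, 0.6, 7.0]
grip_width: 13.2
```

Emit:
step_arm(steps=[0, 0, 0, 0, 0, 0, 0, 0, 0, 0, 0, 0, 0, 0, 0, 0, 0, 0, 0, 0])

```text
time_s: 6.6
eef_pos: [541.0, -262.9, 63.3]
ee_rot: [-1.569, 0.0, -1.899]
force: [-1.3, -0.1, 7.3]
grip_width: 13.0
```

```bash
python3 - <<'E'
from h import *
st()
im=bot.read_camera("wrist")[:,:,::-1]
cv2.imwrite('pics/w5.png',im)
E
```

```text
6.6 [ 541.  -262.9   63.3] [ -89.91    0.   -108.81] F [-1.3 -0.1  7.3] w 13.0
```

View pics/w5.png

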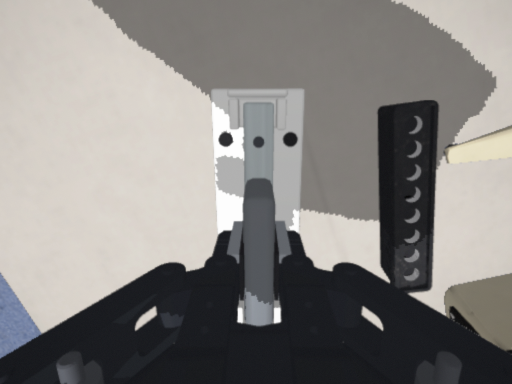

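Gripped at 13 mm. Lift straight up.

Emit:
step_arm(steps=[0, -3, 0, 0, 0, -6, 0, 0, 0, -8, 0, 0, 0, -8, 0, 0, 0, -8, 0, 0])

```text
time_s: 7.28
eef_pos: [540.5, -262.7, 96.0]
ee_rot: [-1.571, -0.0, -1.899]
force: [-0.3, 0.5, -1.6]
grip_width: 13.4
```

Emit:
step_arm(steps=[0, -15, 0, 0, 0, -25, 0, 0, 0, -30, 0, 0, 0, -30, 0, 0, 0, -15, 0, 0])

```text
time_s: 7.9
eef_pos: [540.8, -263.0, 212.4]
ee_rot: [-1.569, 0.0, -1.899]
force: [-0.2, -0.0, -1.6]
grip_width: 13.0
```

```bash
python3 - <<'E'
from h import *
st()
c=bot.calibration("wrist");np.save('w6.npy',c,allow_pickle=True)
cv2.imwrite('pics/w6.png',bot.read_camera("wrist")[:,:,::-1])
s=bot.read_camera("side")[:,:,::-1];cv2.imwrite('pics/s6.png',s)
st();plan((484,186.7,210),-84.8,15)
E
```

```text
7.9 [ 540.8 -263.   212.4] [ -89.88    0.   -108.82] F [-0.2 -0.  -1.6] w 13.0
8.0 [ 540.9 -262.9  211.8] [-8.9870e+01  1.0000e-02 -1.0881e+02] F [ 0.1 -1.  -1.7] w 13.3
[-27.2, 0.1, -13.3, -1.6]
[-27.5, 0.1, -12.5, -1.6]
[-27.8, 0.1, -11.7, -1.6]
[-28.2, 0.1, -10.9, -1.6]
[-28.5, 0.1, -10.1, -1.6]
[-28.7, 0.1, -9.3, -1.6]
[-29.0, 0.1, -8.5, -1.6]
[-29.2, 0.1, -7.7, -1.6]
[-29.4, 0.1, -6.9, -1.6]
[-29.6, 0.1, -6.1, -1.6]
[-29.8, 0.1, -5.3, -1.6]
[-29.9, 0.1, -4.4, -1.6]
[-30.0, 0.1, -3.6, -1.6]
[-30.1, 0.1, -2.7, -1.6]
[-30.2, 0.1, -1.9, -1.6]
```

View pics/w6.png

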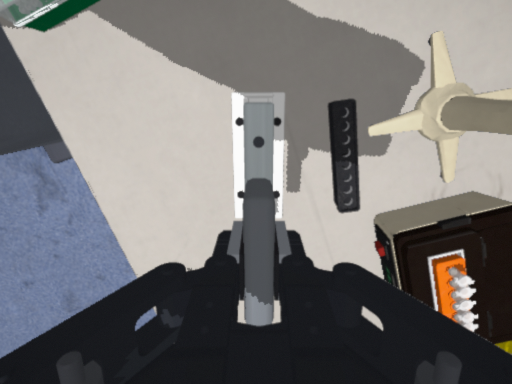

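View pics/s6.png

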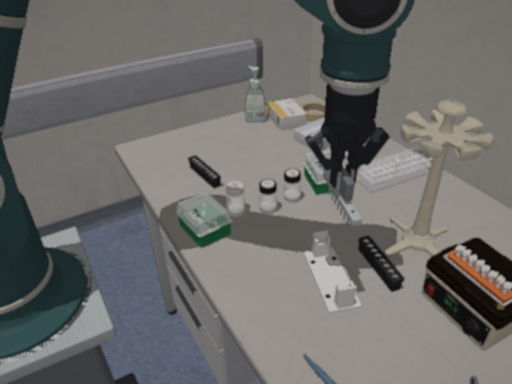

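The comb is held level and clear, with the stand empty at (332,275) in the side view and the pins showing at (347,207). Now carry it over the row with tips about 160 mm up.

Emit:
step_arm(steps=[-27.2, 0, -13.3, -1.6, -27.5, 0, -12.5, -1.6, -27.8, 0, -11.7, -1.6, -28.2, 0, -10.9, -1.6, -28.5, 0, -10.1, -1.6])

```text
time_s: 8.62
eef_pos: [520.8, -111.6, 209.2]
ee_rot: [-1.572, -0.0, -1.758]
force: [0.8, -1.5, -0.5]
grip_width: 13.1
```

Emit:
step_arm(steps=[-28.7, 0, -9.3, -1.6, -29, 0, -8.5, -1.6, -29.2, 0, -7.7, -1.6, -29.4, 0, -6.9, -1.6, -29.6, 0, -6.1, -1.6])

```text
time_s: 9.25
eef_pos: [501.9, 38.0, 209.3]
ee_rot: [-1.572, -0.0, -1.619]
force: [0.8, -0.4, -1.0]
grip_width: 13.0
```

Emit:
step_arm(steps=[-29.8, 0, -5.3, -1.6, -29.9, 0, -4.4, -1.6, -30, 0, -3.6, -1.6, -30.1, 0, -2.7, -1.6, -30.2, 0, -1.9, -1.6])

```text
time_s: 9.88
eef_pos: [483.1, 188.1, 209.5]
ee_rot: [-1.572, -0.001, -1.479]
force: [1.2, 0.4, -0.4]
grip_width: 12.7
```

Emit:
step_arm(steps=[0, 30, 0, 0, 0, 25, 0, 0, 0, 15, 0, 0, 0, 10, 0, 0, 0, 0, 0, 0])

```text
time_s: 10.5
eef_pos: [483.6, 187.0, 130.0]
ee_rot: [-1.571, -0.0, -1.48]
force: [-0.3, 1.3, -1.5]
grip_width: 13.1
```

```bash
python3 - <<'E'
from h import *
st()
for n in("wrist","side","top"):
  c=bot.calibration(n);np.save(f'{n}7.npy',c,allow_pickle=True)
  cv2.imwrite(f'pics/{n}7.png',bot.read_camera(n)[:,:,::-1])
st()
s=cv2.imread('pics/side7.png');t=cv2.imread('pics/top7.png')
cv2.imwrite('pics/s7c.png',cv2.resize(s[105:205,160:270],None,fx=6,fy=6,interpolation=2))
E
```

```text
10.5 [483.6 187.  130. ] [-9.003e+01 -2.000e-02 -8.482e+01] F [-0.3  1.3 -1.5] w 13.1
10.65 [484.1 187.2 131. ] [-8.995e+01  2.000e-02 -8.482e+01] F [-0.3  0.2 -1. ] w 12.7
```

View pics/wrist7.png

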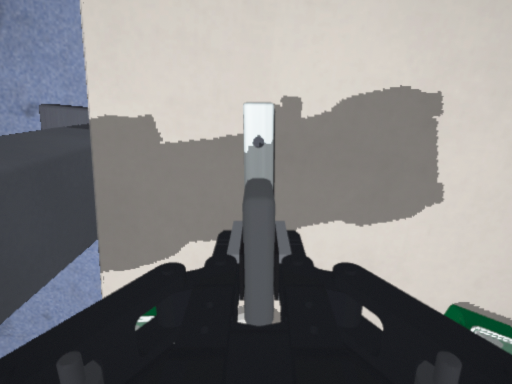

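View pics/s7c.png

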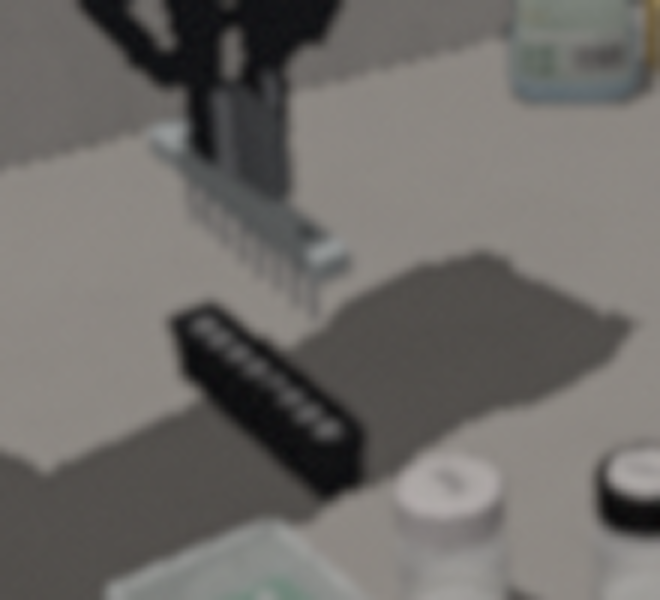

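View pics/top7.png

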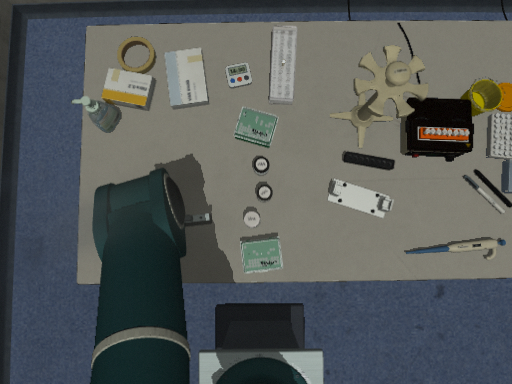

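The comb hangs above the block in the side view, with end pin tips at crop (195,215) and (315,317). I'll check its position relative to the wells.

```bash
python3 - <<'E'
from h import *
w=np.load('wrist7.npy',allow_pickle=True).item();s=bot.calibration("side")
zt=130.7-11.3
# direction of comb y
th=np.radians(95.2);y=np.array([np.cos(th),np.sin(th)])
P=onz(w,[(258.3,142),(259,102.5),(244.5,103),(274,103)],zt);print(P.round(1).tolist())
print("centre from screw",(P[0,:2]-50*y).round(1),"from end",(P[1,:2]-70*y).round(1))
f=lambda p:(np.array(p,float)+.5)/6-.5+[160,105]
tip=f([(193,216),(315,317)]);wl=f([(204,323),(330,432)])
a=onz(s,tip,79.4);b=onz(s,wl,31);
for p in(a,b):
  d=p[0]-p[1];print(p.round(1).tolist(),p.mean(0).round(1),np.linalg.norm(d).round(1),np.degrees(np.arctan2(d[1],d[0])).round(1))
c=np.array([484,186.7]);
for z in(79.4,31): print(z,((proj(s,[[*(c+50.4*y),z],[*(c-50.4*y),z]])-[160,105]+.5)*6-.5).round(0).tolist())
E
```

```text
[[478.8, 235.4, 119.4], [477.3, 255.3, 119.4], [470.0, 254.4, 119.4], [484.9, 255.8, 119.4]]
centre from screw [483.3 185.6] from end [483.7 185.6]
[[480.3, 242.2, 79.4], [488.9, 138.8, 79.4]] [484.6 190.5  79.4] 103.8 94.7
[[476.9, 234.2, 31.0], [486.5, 127.9, 31.0]] [481.7 181.1  31. ] 106.8 95.2
79.4 [[196.0, 222.0], [317.0, 320.0]]
31 [[207.0, 319.0], [325.0, 421.0]]
```

Side and wrist disagree by a few mm along y, so I'll look closer at the block in the side picture.

```bash
python3 - <<'E'
from h import *
s=bot.calibration("side")
im=cv2.imread('pics/a_side.png')[150:192,184:226]
b=cv2.resize(im,None,fx=14,fy=14,interpolation=2)
b=np.clip(b.astype(float)*2.2,0,255).astype(np.uint8)
th=np.radians(95.2);y=np.array([np.cos(th),np.sin(th)]);x=np.array([y[1],-y[0]]);c=np.array([484,186.7])
def dr(P,col):
    for q in proj(s,P): cv2.circle(b,tuple(((q-[184,150]+.5)*14-.5).round().astype(int).tolist()),4,col,-1)
dr([[*(c+k*14.4*y),31] for k in np.arange(-3.5,4)],(0,0,255))
dr([[*(c+i*13*x+j*65*y),z] for i in(-1,1) for j in(-1,1) for z in(0,31)],(0,255,0))
cv2.imwrite('pics/blk.png',b)
E
```

```text
(no output)
```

View pics/blk.png

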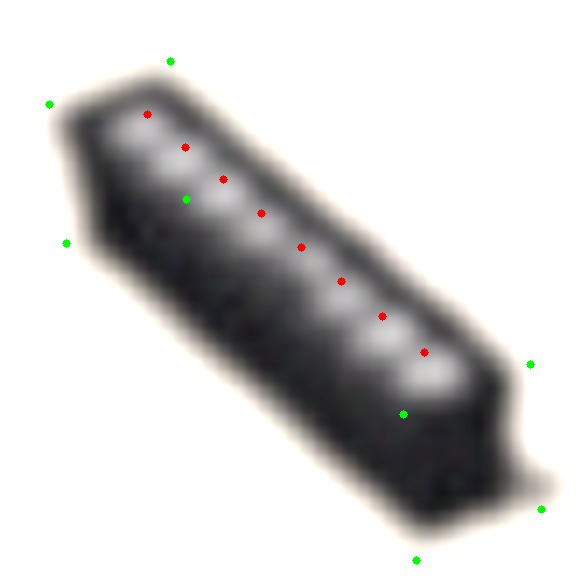

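The outline of the block projected from the wrist estimate (484,186.7, 95.2°) agrees with the side image to within 1 px. The side-view wells only looked shifted because of the lighting inside them. The comb centre from the wrist view is about 1 mm short in y. I'll correct that and descend 38 mm gently.

Emit:
step_arm(steps=[-1, 10, 0.4, 0, 0, 10, 0, 0, 0, 8, 0, 0, 0, 4, 0, 0, 0, 0, 0, 0])

```text
time_s: 11.28
eef_pos: [483.9, 188.0, 98.0]
ee_rot: [-1.571, -0.0, -1.48]
force: [0.2, 0.5, -0.7]
grip_width: 13.1
```

```bash
python3 - <<'E'
from h import *
st()
for n in("wrist","side"):
  c=bot.calibration(n);np.save(f'{n}8.npy',c,allow_pickle=True)
  cv2.imwrite(f'pics/{n}8.png',bot.read_camera(n)[:,:,::-1])
s=cv2.imread('pics/side8.png');w=cv2.imread('pics/wrist8.png')
f=lambda i:np.clip(i.astype(float)*1.8,0,255).astype(np.uint8)
cv2.imwrite('pics/s8c.png',f(cv2.resize(s[130:195,175:240],None,fx=9,fy=9,interpolation=2)))
cv2.imwrite('pics/w8c.png',f(cv2.resize(w[60:220,190:330],None,fx=4,fy=3.6,interpolation=2)))
E
```

```text
11.275 [483.9 188.   98. ] [-9.003e+01 -2.000e-02 -8.481e+01] F [ 0.2  0.5 -0.7] w 13.1
```

View pics/s8c.png

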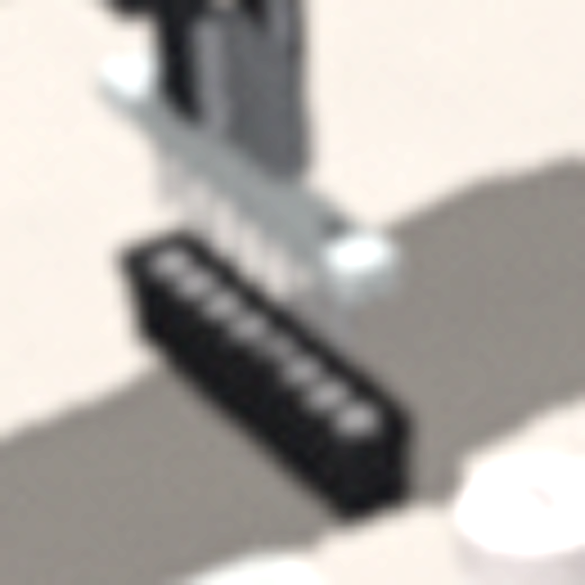

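View pics/w8c.png

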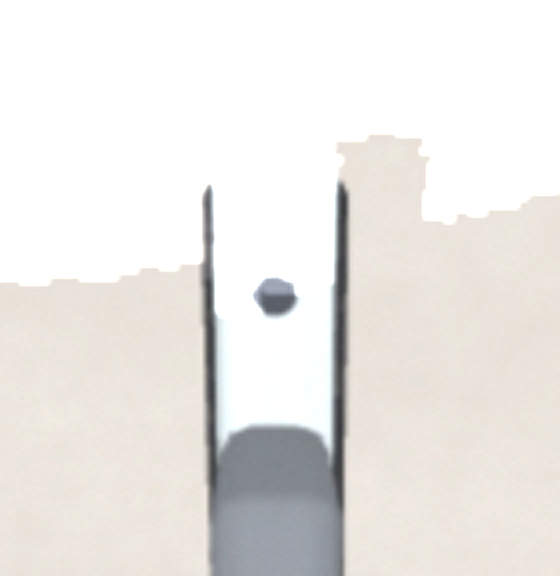

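```bash
python3 - <<'E'
from h import *
s=bot.calibration("side");w=np.load('wrist8.npy',allow_pickle=True).item()
im=cv2.imread('pics/wrist8.png')
cv2.imwrite('pics/w8d.png',cv2.resize(im[80:170,220:300],None,fx=7,fy=6.5,interpolation=2))
th=np.radians(95.2);y=np.array([np.cos(th),np.sin(th)]);c=np.array([484,186.7])
b=cv2.resize(cv2.imread('pics/side8.png')[130:195,175:240],None,fx=9,fy=9,interpolation=2)
zt=98-51.3
for P,col in(([[*(c+k*14.4*y),zt] for k in np.arange(-3.5,4)],(0,0,255)),([[*(c+k*14.4*y),zt+28] for k in np.arange(-3.5,4)],(255,0,255)),([[*(c+i*8*np.array([y[1],-y[0]])+k*70*y),zt+40] for k in(-1,1) for i in(-1,1)],(0,255,0))):
    for q in proj(s,P): cv2.circle(b,tuple(((q-[175,130]+.5)*9-.5).round().astype(int).tolist()),2,col,-1)
cv2.imwrite('pics/s8d.png',b)
E
```

```text
(no output)
```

View pics/w8d.png

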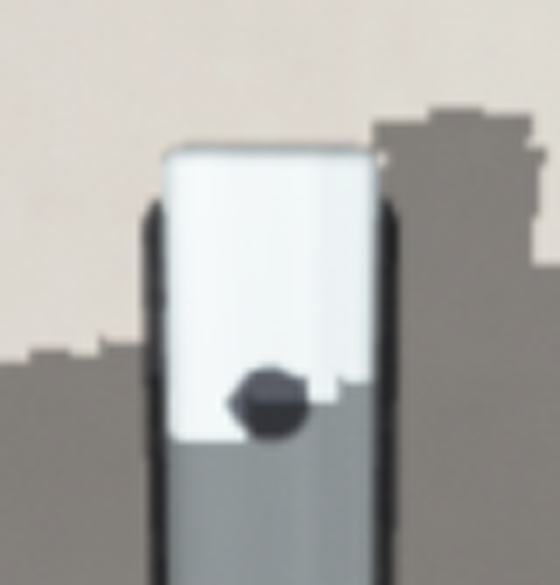

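View pics/s8d.png

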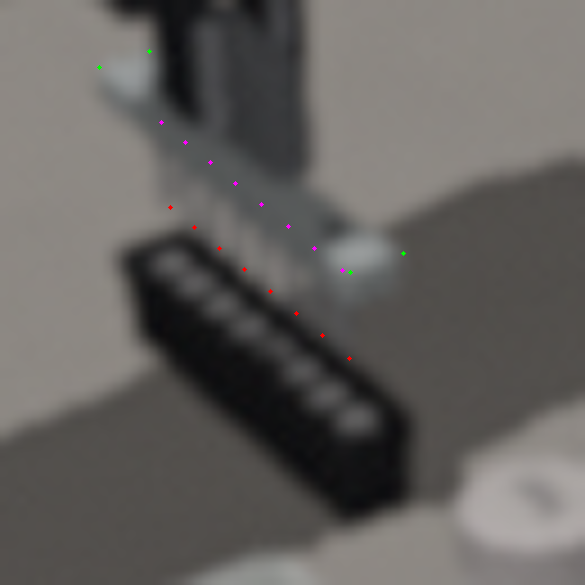

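```bash
python3 - <<'E'
from h import *
w=np.load('wrist8.npy',allow_pickle=True).item()
th=np.radians(95.2);y=np.array([np.cos(th),np.sin(th)])
F=lambda p:(np.array(p,float)+.5)/[7,6.5]-.5+[220,80]
zb=98-11.3
e=onz(w,F([(270,150),(270,403)]),zb);k=onz(w,F([(150,198),(390,196)]),31)
L=onz(w,F([(144,400),(398,400)]),31); B=onz(w,F([(165,300),(376,300)]),zb)
print("bar end, screw",e.round(1).tolist(),"-> centre",(e[0,:2]-70*y).round(1),(e[1,:2]-49.8*y).round(1))
print("block end",k.mean(0).round(1),"centre",(k.mean(0)[:2]-64.5*y).round(1))
n=np.array([y[1],-y[0]])
print("lateral comb",(B[:,:2]@n).round(1),(B[:,:2]@n).mean(),"block",(L[:,:2]@n).round(1),(L[:,:2]@n).mean())
# pin rays vs. view 1 well pos in along-row
print("well mid along",np.array([484,186.4])@y,"lat",np.array([484,186.4])@n)
E
```

```text
bar end, screw [[477.2, 256.2, 86.7], [479.0, 236.5, 86.7]] -> centre [483.5 186.4] [483.5 186.9]
block end [477.6 250.3  31. ] centre [483.5 186.1]
lateral comb [490.6 506.3] 498.4579961109272 block [485.4 511.5] 498.423991807429
well mid along 141.76668308629127 lat 498.90196187899585
```

Comb and wells agree to about 0.5 mm along and 0.1 mm across. The last 6 mm brings the tips to z of about 41.

Emit:
step_arm(steps=[0, 2, 0, 0, 0, 2, 0, 0, 0, 2, 0, 0, 0, 0, 0, 0, 0, 0, 0, 0])

```text
time_s: 12.0
eef_pos: [484.0, 188.1, 92.3]
ee_rot: [-1.571, -0.0, -1.48]
force: [0.4, 0.1, -0.6]
grip_width: 13.2
```

Emit:
step_arm(steps=[0, 0, 0, 0, 0, 0, 0, 0, 0, 0, 0, 0, 0, 0, 0, 0, 0, 0, 0, 0])

```text
time_s: 12.62
eef_pos: [484.0, 188.1, 92.3]
ee_rot: [-1.571, -0.0, -1.48]
force: [-0.3, 0.2, -1.0]
grip_width: 13.4
```

```bash
python3 - <<'E'
from h import *
for i in range(3):
    st(); 
    if i<2:
        n=("wrist","side")[i];cv2.imwrite(f'pics/{n}9.png',bot.read_camera(n)[:,:,::-1])
s=bot.calibration("side");th=np.radians(95.2);y=np.array([np.cos(th),np.sin(th)]);c=np.array([484,186.7])
b=cv2.resize(cv2.imread('pics/side9.png')[135:190,180:235],None,fx=12,fy=12,interpolation=2)
b=np.clip((b.astype(float)-30)*2.2,0,255).astype(np.uint8)
b2=b.copy()
for k in(-3.5,3.5):
  for q in proj(s,[[*(c+k*14.4*y),z] for z in(31,40.7)]): cv2.circle(b,tuple(((q-[180,135]+.5)*12-.5).round().astype(int).tolist()),3,(0,0,255),-1)
cv2.imwrite('pics/s9c.png',cv2.resize(b,(590,590)))
cv2.imwrite('pics/w9c.png',cv2.resize(cv2.imread('pics/wrist9.png')[80:170,220:300],None,fx=6,fy=6,interpolation=2))
E
```

```text
12.625 [484.  188.1  92.3] [-90.    -0.   -84.81] F [-0.3  0.2 -1. ] w 13.4
12.675 [484.  188.1  92.3] [-9.000e+01 -1.000e-02 -8.481e+01] F [-0.1 -0.3 -1.5] w 13.5
12.725 [484.  188.1  92.3] [-90.    -0.   -84.81] F [ 0.3 -0.5 -1.4] w 13.5
```

View pics/s9c.png

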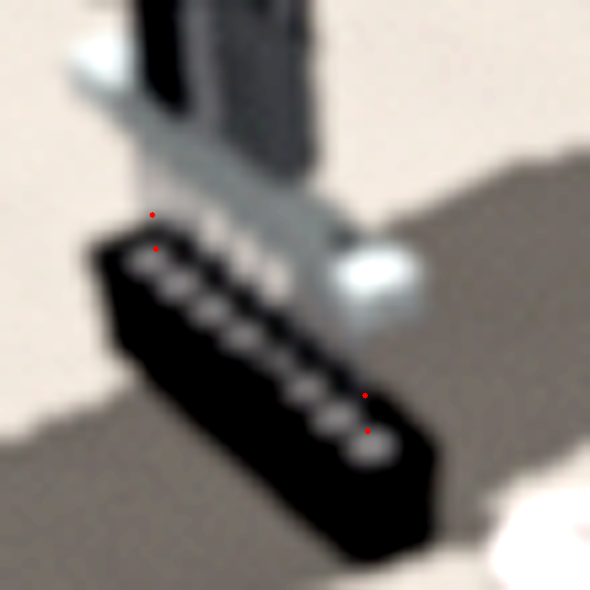

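View pics/w9c.png

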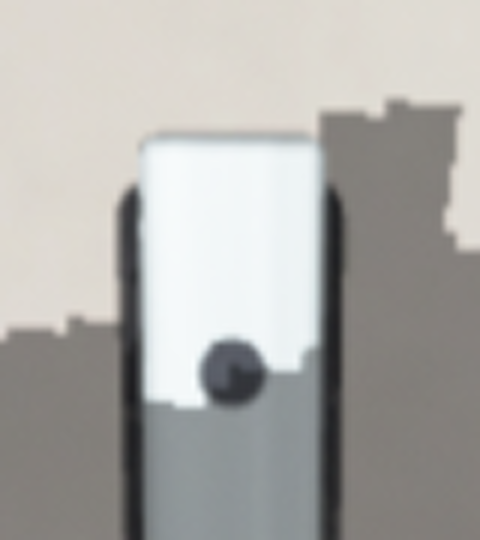

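Pin tips over the black block are hard to see, so I'll use gamma to bring out the dark part.

```bash
python3 - <<'E'
from h import *
for i in range(4):
    f=bot.read_camera("side")[:,:,::-1].astype(float); a=f if i==0 else a+f
a/=4
s=bot.calibration("side");th=np.radians(95.2);y=np.array([np.cos(th),np.sin(th)]);c=np.array([484,186.7])
b=cv2.resize(a[140:185,182:227],None,fx=13,fy=13,interpolation=2)
b=(255*(np.clip(b,0,140)/140)**0.5).astype(np.uint8)
print(((proj(s,[[*(c+k*14.4*y),z] for k in(-3.5,3.5) for z in(31,41)])-[182,140]+.5)*13-.5).round().tolist())
print(((proj(s,[[*(c+i*8*np.array([y[1],-y[0]])+k*70*y),z] for k in(-1,1) for i in(-1,1) for z in(69,81)])-[182,140]+.5)*13-.5).round().tolist())
cv2.imwrite('pics/s10.png',b);st()
E
```

```text
[[419.0, 457.0], [416.0, 413.0], [163.0, 236.0], [158.0, 194.0]]
[[422.0, 345.0], [417.0, 289.0], [497.0, 317.0], [493.0, 262.0], [62.0, 45.0], [56.0, -8.0], [133.0, 21.0], [127.0, -31.0]]
12.925 [484.  188.1  92.3] [-9.000e+01 -1.000e-02 -8.481e+01] F [ 1.6  0.3 -1.3] w 12.9
```

View pics/s10.png

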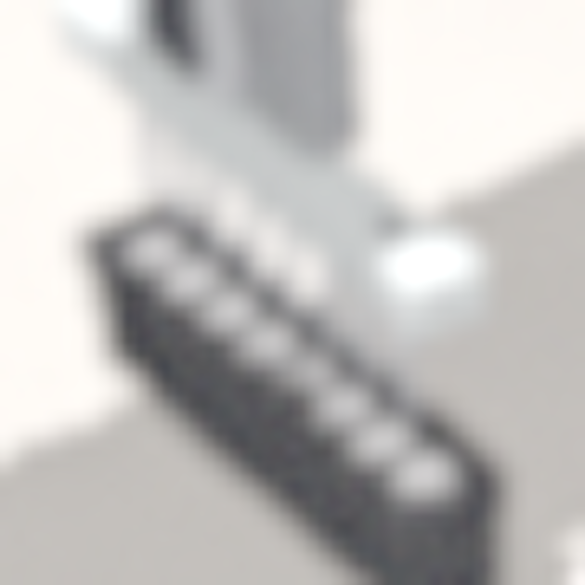

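I'll use the earlier, higher picture, where the pins contrast with the table, to check the side-view offset of comb against block.

```bash
python3 - <<'E'
from h import *
s=bot.calibration("side");th=np.radians(95.2);y=np.array([np.cos(th),np.sin(th)]);x=np.array([y[1],-y[0]])
a=cv2.imread('pics/side7.png').astype(float)
K=13
b=cv2.resize(a[120:162,182:226],None,fx=K,fy=K,interpolation=2)
b=(255*(np.clip(b,20,200)-20)/180).astype(np.uint8)
c=np.array([483.5,185.6]);zt=130.7-51.3
def dot(P,col):
  for q in proj(s,P): cv2.circle(b,tuple(((q-[182,120]+.5)*K-.5).round().astype(int).tolist()),3,col,-1)
dot([[*(c+k*14.4*y),zt] for k in np.arange(-3.5,4)],(0,0,255))
dot([[*(c+k*14.4*y),zt+28] for k in np.arange(-3.5,4)],(255,0,255))
dot([[*(c+i*8*x+k*70*y),zt+z] for k in(-1,1) for i in(-1,1) for z in(28,40)],(0,200,0))
cv2.imwrite('pics/s11.png',b)
E
```

```text
(no output)
```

View pics/s11.png

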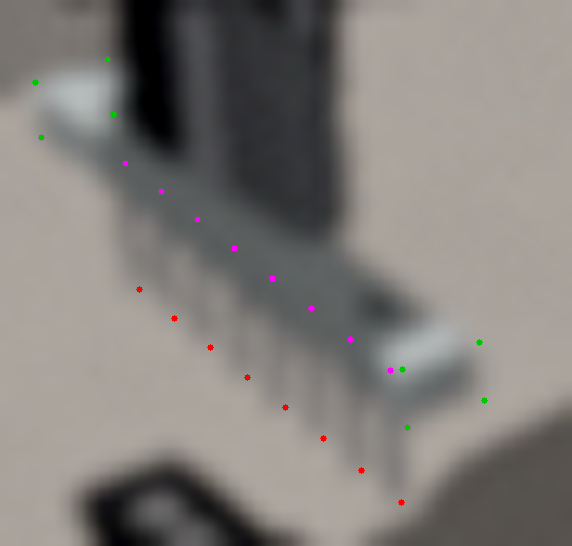

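```bash
python3 - <<'E'
from h import *
st();print(bot.close_job())
E
```

```text
12.925 [484.  188.1  92.3] [-9.000e+01 -1.000e-02 -8.481e+01] F [ 1.6  0.3 -1.3] w 12.9
the job is handed in; nothing more can be done
None
```

The comb is held still over the target strip block, pins level and in line with the wells, and I handed the job in at 12.9 s. I took it by the grey handle, lifted it straight out of the stand, and carried it over the row with the pin tips about 160 mm up.

**Last checks**
- **Across the row of wells:** the wrist camera shows the comb and block within about 0.1 mm of each other.
- **Along the row of wells:** they agree to about 0.5 mm, and the angle to a few tenths of a degree.
- **Height:** the pin tips are at about z = 41 mm, so about 10 mm above the block. This comes from the gripper height and the bar height measured before the lift.
- **Contact and grip:** the force reading was only noise (under 2 N) and the arm was steady. The grip was 13 mm wide.

**Weak or disagreeing checks**
- **Well positions:** in the side view the bright spots in the wells sat about 1.3 px lower than my estimate predicted. I put this down to seeing light inside the wells, because the block's outline agreed to within 1 px.
- **Pin tips:** they could not be seen clearly against the black block in the final pose. I confirmed them from a picture taken 38 mm higher, which agreed to within about 0.5 px, or 1–2 mm in height.
- **Comb position in the stand:** the wrist camera and the two fixed cameras differed by about 2 mm. I aligned using the wrist camera for both comb and block, so that offset should cancel.

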